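Set the dose dial to the red mark and start the bottle filler

TASK

Set the fill volume on the bottle-filling machine: with a fingertip, gently push the dial's blue lug round clockwise until the white index mark on the dial lines up with the red mark on the scale. Then, with the dial left there, press the green start button fully down and let it come back up. Push only, without gripping the dial, and leave the red mark, the bottles and the loose orange cap where they are.

Things in the scene. Friction and masses are not known exactly. Their poses are not given: they have to be found in the camera images.
- machine: white filling machine, fixed; housing 200 (x) x 300 (y) mm, top 85 mm above the table. Origin on the table under its middle; +x to its back, away from the robot, +y to its left end; it stands turned by up to 0.35 rad. Dial axis at x 0, y -70 mm. A steel pipe up to 231 mm high rises at x 75, y 130 mm and ends in a nozzle over the drip tray at x 0, y 240 mm.
- dial_axis (a point): point on the dial's vertical axis, level with the flat top of its disc (99 mm above the table). The dial is a black disc, 106 mm across, lying flat on the machine; a 24 mm wide metal hub stands 6 mm above it. Round it lies a white scale ring, 144 mm across, with a black line every 10 degrees, its top 11 mm below the disc's.
- index_mark (a point): outer end of the white index line on the dial, 54 mm from the dial axis, level with the disc's top; it turns with the dial
- set_mark (a point): inner end of the red mark on the scale ring, 54 mm from the dial axis, 8 mm below the disc's top: a thin red line, 2.5 mm wide, with a small red tab, 14 mm wide, outside it at 69 to 77 mm from the axis. The mark rides stiffly on the ring and must not be moved. When the dial is set, this point lies right under the index mark.
- lug (a point): centre of the blue finger lug, an upright fin on the dial, straight opposite the index mark (33 mm from the axis): 34 mm long along the radius (from 16 to 50 mm from the axis), 10 mm thick, 30 mm tall, its foot on the disc, its top 30 mm above the disc's top. Pushing its side turns the dial.
- dial (a joint): angle of the dial in rad: 0 with the index mark towards the machine's +y (left) end; it grows clockwise seen from above; stops at 0 and 3.14. It stays where it is left (friction 0.06 N m: about 2 N at the lug). It starts between 0.05 and 0.6.
- set_flag (a joint): angle of the red mark in rad, counted as for the dial (dial and mark line up when both values are equal); between 1.2 and 2.7, and always clockwise of the index at the start
- start_top (a point): centre of the top of the round green start button, 28 mm across, in a black housing on top of the machine, about 145 mm from the dial axis on the machine's +y side, nearer its front; it is pressed straight down
- start (a joint): travel of the start button in m: 0 is up, 0.006 fully down (5 N); it counts as pressed from 0.004; it springs back
- bottle_open_mid (a point): middle of a white open squeeze bottle (44 mm wide, 110 mm tall) standing on the drip tray at the machine's left end, under the nozzle; point 55 mm above its foot; not to be touched
- bottle_red_mid (a point): 55 mm above the foot of a white squeeze bottle with a red pointed cap (44 mm wide, 150 mm tall), on the table by the machine's right end; not to be touched
- cap_mid (a point): middle (12 mm up) of a loose orange pointed bottle cap, 28 mm wide at the foot, 50 mm tall, standing on the machine's top at the back, between dial and pipe (x 60 to 75, y 10 to 45 mm of the machine); not to be touched

How it is judged:
By the outcome, as a careful person would: the job done as asked, in the order asked, and still so for the second after the job is handed in, with the robot touching nothing.
It also fails if it takes over 48 s, if anything falls off the work surface, if the arm or the gripper's body presses on something with over 40 N, if the wrist force passes 120 N, or if a joint passes its speed limit or range.

ROBOT

A 7-joint arm with a two-finger parallel gripper is mounted at the origin on the work surface. World frame = base frame: x ahead of the robot, y to its left, z up, the work surface at z = 0. Lengths are in m, angles in rad, forces in N, time in s.
With the tool pointing down it reaches from about 0.35 to 0.775 m from the base axis. Payload 3.1 kg.
Tool frame: the origin (TCP) lies between the finger pads; the fingertips stand 8 mm ahead of it and the grasp point (between the pads) lies 11 mm behind it (arm.tip_reach is the distance from the TCP to the fingertips, in m); z points along the fingers, y is the direction in which the jaws open and shut (so a half turn about z gives the same grasp; the last joint's range is limited). The gripper opens to 85 mm and grips with 20 to 120 N. Pads are 22 mm wide; open, the fingers measure 114 mm over their backs; the gripper's body (76 mm by 85 mm) begins 54 mm behind the grasp point. The pads swing forward as they close: fully open they stand 13 mm farther back than shut.
Start: joints at [-1.295, 0.311, 0.014, 1.512, -0.004, 1.319, -0.027], TCP at [0.172, 0.522, 0.239] pointing down, gripper open.
Joint ranges: [-2.7, 2.7], [-0.3, 1.91], [-1.27, 1.3], [0.12, 2.57], [-1.44, 4.58], [0.2, 2.03], [-3.05, 3.05]. Speed limits (rad/s): [2.79, 2.79, 3.14, 3.14, 3.14, 3.14, 3.14].

INTERFACE

Orientations are given as a unit quaternion [w, x, y, z].
In Python, from bench import arm gives the robot as it stands.
- The arm moves only by the tool send_rows, never from a script. Its argument "rows" is text: rows parted by semicolons, each of 5 numbers parted by spaces: the shift along the tool's x, y, z in mm, then the turn about the tool's z in degrees, then the opening, from 0 (shut) to 1 (fully open). In form: dx dy dz spin fingers; .... A call has 1 to 5 rows; each row is the pose to reach, as a shift and turn from the pose commanded when the call began, along the tool's axes at that moment; what a row does not reach only later rows make up. A row lasts 1/8 s, in which the tool goes at most 62.5 mm and 10.7 degrees, less where a joint would pass 70% of its speed; a pose out of reach is approached as far as the arm can. A call with a gripper value outside its range is refused whole. The fingers move at their own pace and stop on an object; the grip force is fixed at half the most. Time passes only in rows, so rows that repeat a pose let the fingers close. It gives the time, the measured TCP pose, the force and the opening at its end, in the units of the state.
- arm.state(): the state, without advancing time (a new reading comes with each control period).
- arm.camera(name): name is "side" or "top" or "wrist"; returns (picture, depth): 480x640x3 uint8, red, green, blue; 480x640 float32, m along the optical axis (not along the pixel's ray), 0 where there is no reading.
- arm.camera_info(name): a dict with "fx", "fy", "cx", "cy" (pixels), "view" (4x4, takes a point from world to camera coordinates); the wrist camera has in their place "mount" (4x4, takes a point from camera to tool coordinates, whose origin is the TCP and whose axes are the flange's). Camera axes: x right, y down, z forward; pixel columns grow to the right and rows downward; lengths in m; the calibration is good to about 2 mm. A picture is of the moment at which its call begins: read the wrist's pose just before it. camera_info takes no time and is no camera call.
- arm.close_job(): hands the job in, once; it reports no verdict.
The state is a dict: "time_s": time; "joint_positions": joint angles; "dq": joint speeds; "joint_torque": joint torques, N m; "eef_pos": TCP position; "tcp_rot": TCP orientation; "ft_force": force on the tool from outside, world axes, zero at the start; "ft_torque": the same for the moment, N m; "grip_width": finger opening in m.
Only numpy, scipy, OpenCV 4.12 (cv2) and the standard library are available. Lean on these libraries where they do the work, as an engineer would, in place of code of your own. Each camera call takes 0.05 s, during which the arm holds its last target.

## Working session

There is one attempt and no reset: what is moved stays moved. The work goes in short steps, Python scripts to look and compute and a tool call to move; the robot and the scene stay as the last step left them, time stands still between calls to the robot, and variables do not carry over. Pictures are saved under pics/ and viewed, and the job is handed in when it is done.

Besides the shell and the picture viewer there is one more tool, called after "Call:" by a JSON object that holds its "name" and its "arguments". send_rows: Moves the arm, as the interface text tells. Its arguments: {"type":"object","properties":{"rows":{"type":"string"}},"required":["rows"]}

```bash
ls; mkdir -p pics; python3 - <<'E'
from bench import arm
import cv2,numpy as np
s=arm.state();print(s)
print(arm.tip_reach)
for n in ("top","side","wrist"):
    p,d=arm.camera(n); cv2.imwrite(f"pics/{n}0.png",p[:,:,::-1]); np.save(f"pics/{n}0.npy",d); print(n,arm.camera_info(n))
E
```

```text
pics
{'time_s': 0.0, 'joint_positions': array([-1.29468439,  0.31173405,  0.0139803 ,  1.5130808 , -0.00440305,
        1.31921035, -0.02719133]), 'dq': array([ 0.00127698,  0.00060132,  0.00065103, -0.00054528,  0.00094866,
        0.00059093, -0.00123391]), 'joint_torque': array([-1.78716282e-04, -3.79901075e+01,  1.46031249e-01, -2.30597824e+01,
        1.23145498e-02,  1.35408930e-02,  3.42186866e-06]), 'eef_pos': array([0.17162362, 0.52177298, 0.23820685]), 'tcp_rot': array([-1.44778196e-04,  1.58190680e-01,  9.87407852e-01, -1.19212547e-03]), 'ft_force': array([-0.64446157,  0.36980365,  0.08559303]), 'ft_torque': array([ 0.061386  , -0.04056164,  0.02010178]), 'grip_width': 0.08552722885254395}
0.008
top {'fx': 445.91870946899706, 'fy': 445.91870946899706, 'cx': 316.1083465464437, 'cy': 244.61905057986044, 'view': array([[ 0.01149196, -0.99977034,  0.01808883,  0.00256298],
       [-0.99950029, -0.01201782, -0.02923584,  0.56640894],
       [ 0.02944651, -0.01774381, -0.99940886,  0.90031404],
       [ 0.        ,  0.        ,  0.        ,  1.        ]])}
side {'fx': 553.3026987813548, 'fy': 553.3026987813548, 'cx': 316.8497071136624, 'cy': 238.83261036768803, 'view': array([[-0.96756751, -0.25242741,  0.00967021,  0.54575835],
       [-0.13570302,  0.48710635, -0.86273524,  0.15080006],
       [ 0.2130676 , -0.83606687, -0.50556344,  0.86292854],
       [ 0.        ,  0.        ,  0.        ,  1.        ]])}
wrist {'fx': 415.32951030582507, 'fy': 415.32951030582507, 'cx': 321.3358262669891, 'cy': 233.60468630048072, 'mount': array([[-9.63606966e-04, -9.60688567e-01, -2.77626635e-01,
         7.02772998e-02],
       [ 9.99999473e-01, -8.27073450e-04, -6.08898529e-04,
         1.37894774e-03],
       [ 3.55344237e-04, -2.77627075e-01,  9.60688858e-01,
        -1.33883031e-01],
       [ 0.00000000e+00,  0.00000000e+00,  0.00000000e+00,
         1.00000000e+00]])}
```

View pics/top0.png

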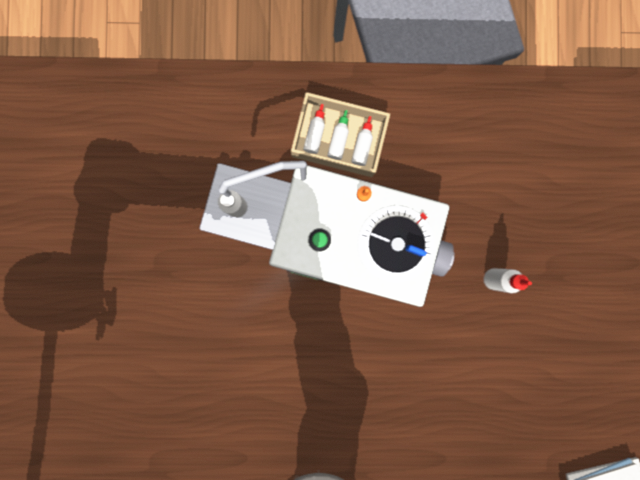

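View pics/side0.png

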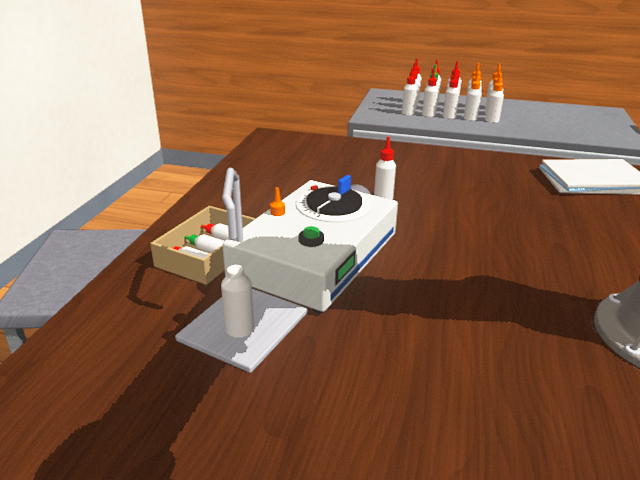

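```bash
cat > h.py <<'E'
import numpy as np,cv2
from scipy.spatial.transform import Rotation as R
def px2w(info,u,v,z,T=None):
    # intersect ray with plane z
    c=np.array([(u-info['cx'])/info['fx'],(v-info['cy'])/info['fy'],1.])
    M=np.linalg.inv(info['view']) if T is None else T
    o=M[:3,3]; d=M[:3,:3]@c
    return o+d*(z-o[2])/d[2]
def w2px(info,p):
    c=info['view']@np.append(p,1); return info['fx']*c[0]/c[2]+info['cx'],info['fy']*c[1]/c[2]+info['cy']
E
python3 - <<'E'
import cv2
p=cv2.imread('pics/top0.png')
cv2.imwrite('pics/top0c.png',cv2.resize(p[190:300,350:480],None,fx=6,fy=5.4,interpolation=cv2.INTER_CUBIC)) if 0 else cv2.imwrite('pics/top0c.png',cv2.resize(p[195:295,345:455],None,fx=6,fy=6,interpolation=cv2.INTER_CUBIC))
cv2.imwrite('pics/top0d.png',cv2.resize(p[150:270,210:340],None,fx=5,fy=5,interpolation=cv2.INTER_CUBIC))
E
```

```text
(no output)
```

View pics/top0c.png

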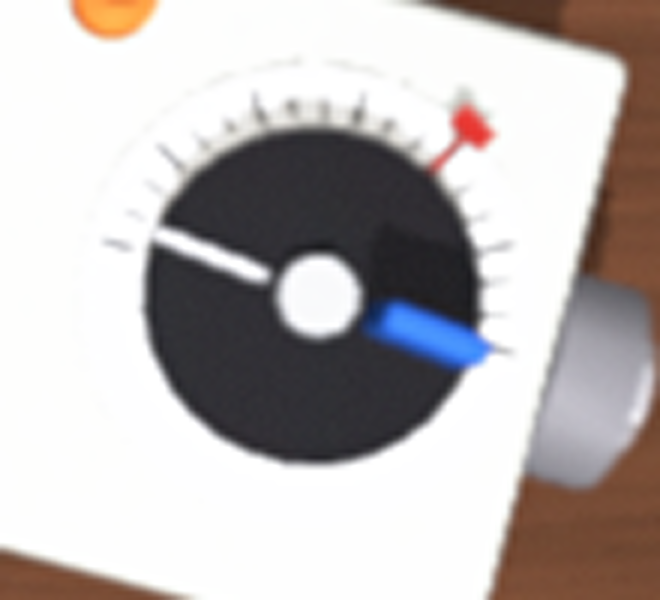

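View pics/top0d.png

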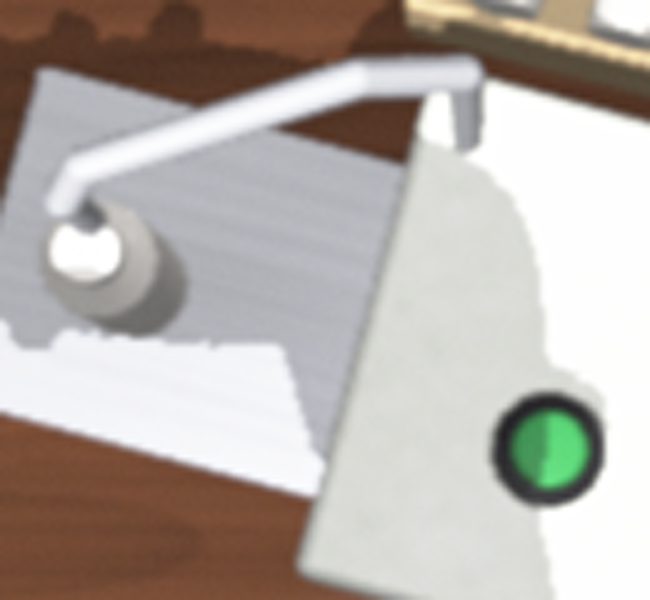

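```bash
python3 - <<'E'
from h import *
from bench import arm
i=arm.camera_info('top'); d=np.load('pics/top0.npy')
def c(u,v,z): return px2w(i,345+(u+.5)/6-.5,195+(v+.5)/6-.5,z)
hub=c(318,296,.105);disc=c(314,295,.099);idx=c(155,232,.099);sm=c(432,171,.091);tab=c(473,130,.091)
print('hub',hub,'disc',disc,'idx',idx,'set',sm,'tab',tab)
A=(hub+disc)/2
for n,p in(('idx',idx),('set',sm),('tab',tab)):
    v=p-A; print(n,np.hypot(v[0],v[1])*1e3,np.degrees(np.arctan2(v[1],v[0])))
M=np.linalg.inv(i['view'])
def dp(u,v):
    z=d[int(round(v)),int(round(u))]; p=M@[ (u-i['cx'])/i['fx']*z,(v-i['cy'])/i['fy']*z,z,1]; return p[:3]
bu,bv=210+548.5/5-.5,150+449.5/5-.5
print('btn px',bu,bv,'depth pt',dp(bu,bv),'disc depth',dp(397,255),'hub',dp(398,244),'lug',dp(417,251),'house',dp(360,270))
b=px2w(i,bu,bv,dp(bu,bv)[2]);print(b)
# machine corners z=.085 : from full image
for u,v in((448,205),(423,306),(270,264),(306,163)): print(px2w(i,u,v,.085))
print(np.linalg.norm((b-A)[:2]))
E
```

```text
hub [ 0.56656225 -0.13787897  0.105     ] disc [ 0.56705375 -0.13785333  0.099     ] idx [ 0.58578641 -0.08882649  0.099     ] set [ 0.60626759 -0.17595799  0.091     ] tab [ 0.61918985 -0.18868262  0.091     ]
idx 52.58391794279455 68.84350228175572
set 54.84566830627028 -43.98959961515517
tab 72.98062525014043 -44.13096916306906
btn px 319.2 239.4 depth pt [0.57290533 0.00551393 0.10889121] disc depth [ 0.54635293 -0.13795931  0.09987796] hub [ 0.56649263 -0.13909252  0.10277896] lug [ 0.55360561 -0.16754344  0.12952841] house [ 0.51770592 -0.07180742  0.08535288]
[0.57290533 0.00551393 0.10889121]
[ 0.64158272 -0.2365747   0.085     ]
[ 0.4519039  -0.19020057  0.085     ]
[0.52699588 0.0959167  0.085     ]
[0.71690915 0.03129552 0.085     ]
0.14350966668498485
```

```bash
cat > go.py <<'E'
import sys
from h import *
from bench import arm
# usage: go.py x y z toolx_angle_deg  -> shift in tool axes
def rel(t,ang):
    s=arm.state();q=s['tcp_rot'];Rm=R.from_quat([q[1],q[2],q[3],q[0]]).as_matrix()
    d=Rm.T@(np.array(t)-s['eef_pos'])*1e3
    a=np.degrees(np.arctan2(Rm[1,0],Rm[0,0])); sp=-(ang-a); sp=(sp+180)%360-180
    return s,d,a,sp
if __name__=='__main__':
    v=list(map(float,sys.argv[1:]))
    s,d,a,sp=rel(v[:3],v[3]); print('t',s['time_s'],'pos',s['eef_pos'].round(4),'ang',a,'shift',d.round(1),'spin',round(sp,1),'F',s['ft_force'].round(2),'w',s['grip_width'],'j',s['joint_positions'].round(2))
E
python3 go.py .582 -.182 .2 68.8
```

```text
t 0.15 pos [0.1717 0.522  0.2385] ang 161.79510176526676 shift [-609.7 -540.5   39.5] spin 93.0 F [0.42 0.9  0.35] w 0.08579826822424573 j [-1.29  0.31  0.01  1.51 -0.    1.32 -0.03]
```

Call:
{"name": "send_rows", "arguments": {"rows": "-40 -36 0 8 0; -80 -71 0 16 0; -120 -106 0 24 0; -160 -142 0 32 0; -200 -177 0 40 0"}}

```text
time_s: 0.78
eef_pos: [0.3071, 0.2901, 0.2391]
tcp_rot: [-0.0, 0.488, 0.873, 0.0]
ft_force: [1.2, 0.2, 0.5]
grip_width: -0.0
```

```bash
python3 go.py .582 -.182 .2 68.8
```

```text
t 0.775 pos [0.3071 0.2901 0.2391] ang 121.53285763019277 shift [-546.1  -12.6   39.1] spin 52.7 F [1.19 0.19 0.5 ] w -1.4399358100562613e-07 j [-1.04  0.04  0.26  1.84 -0.01  1.26 -0.23]
```

Call:
{"name": "send_rows", "arguments": {"rows": "-50 -1 0 8 0; -100 -2 0 16 0; -150 -3 0 24 0; -200 -5 0 32 0; -250 -6 0 40 0"}}

```text
time_s: 1.4
eef_pos: [0.4335, 0.0748, 0.2392]
tcp_rot: [-0.0, 0.757, 0.653, 0.0]
ft_force: [1.6, 0.2, 0.3]
grip_width: 0.0002
```

```bash
python3 go.py .582 -.182 .2 68.8
```

```text
t 1.4 pos [0.4335 0.0748 0.2392] ang 81.54876782589592 shift [-232.2  184.6   39.1] spin 12.7 F [1.59 0.18 0.29] w 0.0001932529995249106 j [-0.73  0.08  0.56  1.81 -0.05  1.27 -0.3 ]
```

Call:
{"name": "send_rows", "arguments": {"rows": "-40 31 0 3 0; -80 62 0 6 0; -120 93 0 9 0; -160 124 0 12 0; -200 155 20 13 0"}}

```text
time_s: 2.02
eef_pos: [0.56, -0.1452, 0.2202]
tcp_rot: [0.001, 0.825, 0.565, 0.001]
ft_force: [0.2, 0.6, -0.4]
grip_width: -0.0003
```

```bash
python3 go.py .582 -.182 .2 68.8; python3 - <<'E'
from bench import arm
import cv2
p,d=arm.camera('wrist'); cv2.imwrite('pics/w1.png',p[:,:,::-1])
E
```

```text
t 2.025 pos [ 0.56   -0.1452  0.2202] ang 68.81994333825617 shift [-26.4  33.7  20.3] spin 0.0 F [ 0.21  0.58 -0.36] w -0.0002641339917972021 j [-0.28  0.44  0.73  1.49 -0.3   1.32  0.1 ]
```

View pics/w1.png

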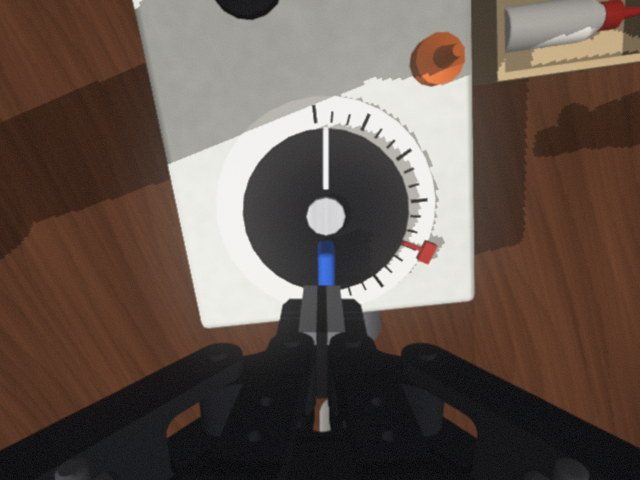

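```bash
cat >> h.py <<'E'
def wristT(s,info):
    q=s['tcp_rot'];T=np.eye(4);T[:3,:3]=R.from_quat([q[1],q[2],q[3],q[0]]).as_matrix();T[:3,3]=s['eef_pos'];return T@info['mount']
E
python3 - <<'E'
from h import *
from bench import arm
i=arm.camera_info('wrist');T=wristT(arm.state(),i)
P={n:px2w(i,u,v,z,T) for n,u,v,z in(('hub',326,216,.105),('idx',325,128,.099),('set',402,242,.091),('tab',427,252,.091))}
p=cv2.imread('pics/w1.png')
A=P['hub']
for n in P:
    v=P[n]-A; print(n,P[n].round(4),np.hypot(v[0],v[1])*1e3,np.degrees(np.arctan2(v[1],v[0])))
cv2.imwrite('pics/w1c.png',cv2.resize(p[90:310,210:450],None,fx=2.7,fy=2.7,interpolation=cv2.INTER_CUBIC))
E
```

```text
hub [ 0.5659 -0.1443  0.105 ] 0.0 0.0
idx [ 0.5844 -0.0964  0.099 ] 51.39927765591613 68.9591954260556
set [ 0.6044 -0.1824  0.091 ] 54.08376082087297 -44.67488343058959
tab [ 0.6174 -0.195   0.091 ] 72.26595624041707 -44.537325137293905
```

View pics/w1c.png

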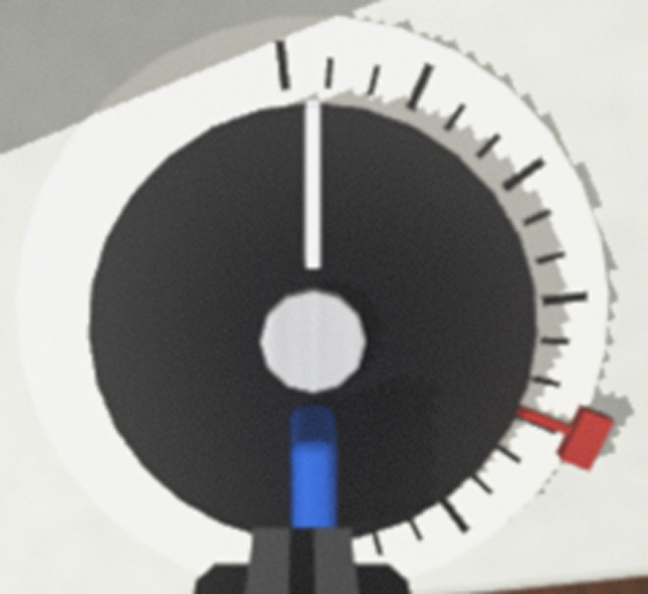

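```bash
python3 - <<'E'
from h import *
from bench import arm
i=arm.camera_info('wrist');s=arm.state()
M=np.linalg.inv(i['mount'])
for x in(-11,0,11):
  for y in (-7,0,7):
    c=M@[x/1e3,y/1e3,.008,1]; print(x,y,(c[:2]/c[2]*i['fx']+[i['cx'],i['cy']]).round(1))
j=arm.camera_info('top')
p,d=arm.camera('top'); cv2.imwrite('pics/top1.png',cv2.resize(p[170:320,300:480,::-1],None,fx=4,fy=4,interpolation=cv2.INTER_CUBIC))
print(s['eef_pos'],w2px(j,s['eef_pos']))
p,d=arm.camera('side'); cv2.imwrite('pics/side1.png',cv2.resize(p[100:300,230:430,::-1],None,fx=3,fy=3,interpolation=cv2.INTER_CUBIC))
j=arm.camera_info('side');t=s['eef_pos']-[0,0,.008]
u=w2px(j,t);print((u[0]-230)*3,(u[1]-100)*3)
for h in ([.5665,-.1379,.105],[.5659,-.1443,.105]):
  u=w2px(j,np.array(h));print((u[0]-230)*3,(u[1]-100)*3)
E
```

```text
-11 -7 [303.4 338.1]
-11 0 [321.7 338. ]
-11 7 [340. 338.]
0 -7 [303.1 312. ]
0 0 [321.7 311.9]
0 7 [340.3 311.9]
11 -7 [302.7 284.9]
11 0 [321.7 284.8]
11 7 [340.7 284.8]
[ 0.55892184 -0.15361928  0.21561795] (np.float64(421.55074222340556), np.float64(246.71483762616387))
336.07400147575646 121.00348002841037
313.64961508914655 283.4391689555741
316.85393160028286 279.3056282670491
```

View pics/side1.png

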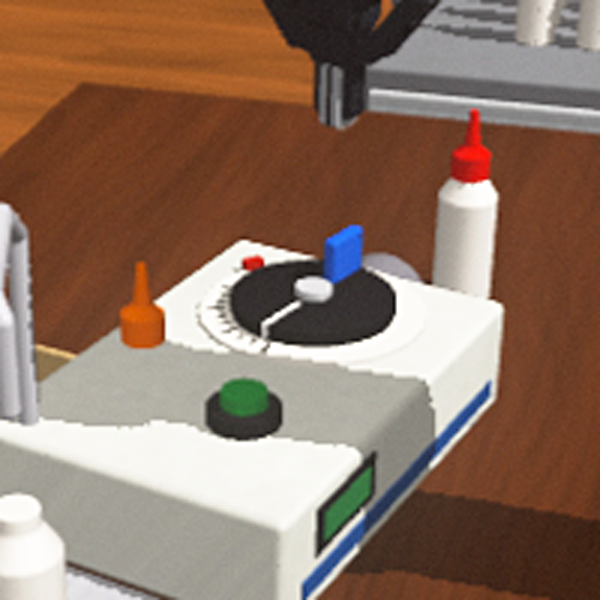

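View pics/top1.png

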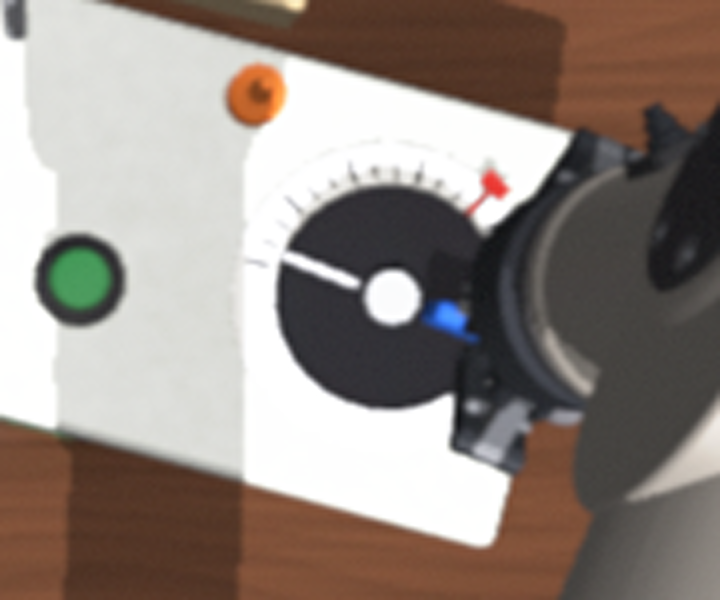

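Call:
{"name": "send_rows", "arguments": {"rows": "0 0 0 0 0; 0 0 0 0 0"}}

```text
time_s: 2.42
eef_pos: [0.5582, -0.1418, 0.2199]
tcp_rot: [-0.0, 0.824, 0.566, 0.001]
ft_force: [0.7, 0.1, 0.2]
grip_width: 0.0001
```

```bash
python3 go.py .582 -.182 .135 68.8
```

```text
t 2.425 pos [ 0.5582 -0.1418  0.2199] ang 68.9673183804151 shift [-29.1  36.5  84.8] spin 0.2 F [0.68 0.09 0.15] w 0.00013229932907279286 j [-0.28  0.44  0.72  1.49 -0.3   1.32  0.1 ]
```

Call:
{"name": "send_rows", "arguments": {"rows": "-15 18 0 0 0; -29 37 0 0 0; -29 37 30 0 0; -29 37 60 0 0; -29 37 85 0 0"}}

```text
time_s: 3.05
eef_pos: [0.5823, -0.1822, 0.134]
tcp_rot: [-0.0, 0.824, 0.566, 0.001]
ft_force: [0.4, -0.0, -0.5]
grip_width: -0.0001
```

Call:
{"name": "send_rows", "arguments": {"rows": "0 0 0 0 0; 0 0 0 0 0"}}

```text
time_s: 3.3
eef_pos: [0.583, -0.1838, 0.1359]
tcp_rot: [0.001, 0.825, 0.566, 0.001]
ft_force: [0.0, -0.6, -0.7]
grip_width: -0.0001
```

```bash
python3 go.py .582 -.182 .117 68.8;  python3 - <<'E'
from bench import arm
import cv2
p,d=arm.camera('wrist'); cv2.imwrite('pics/w2.png',p[:,:,::-1])
p,d=arm.camera('side'); cv2.imwrite('pics/side2.png',cv2.resize(p[100:300,230:430,::-1],None,fx=3,fy=3,interpolation=cv2.INTER_CUBIC))
E
```

```text
t 3.3 pos [ 0.583  -0.1838  0.1359] ang 68.8759873796446 shift [ 1.3 -1.6 18.9] spin 0.1 F [ 0.   -0.58 -0.73] w -0.00013584999438382952 j [-0.17  0.58  0.69  1.51 -0.38  1.19  0.21]
```

View pics/w2.png

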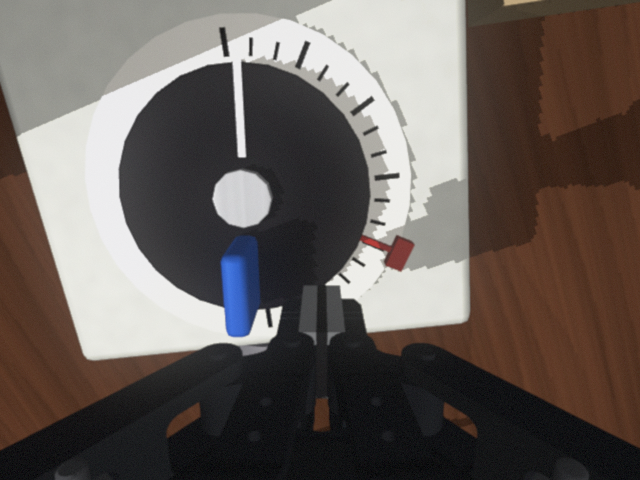

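View pics/side2.png

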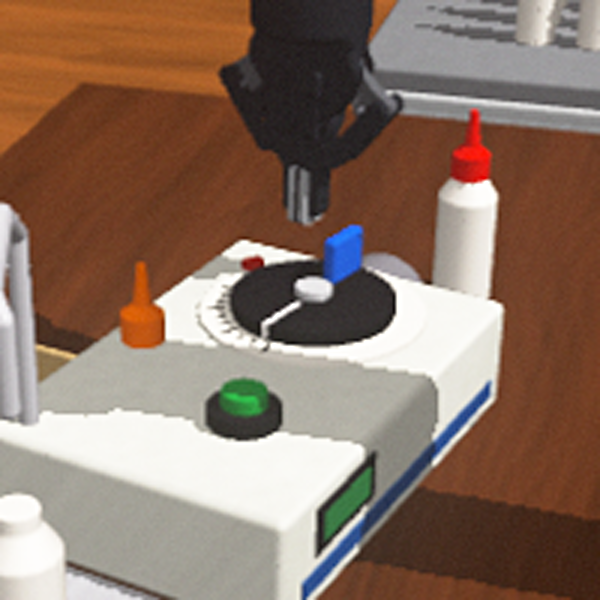

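Call:
{"name": "send_rows", "arguments": {"rows": "1 0 9 0 0; 1 0 19 0 0; 1 -7 19 0 0; 1 -14 19 0 0; 1 -14 19 0 0"}}

```text
time_s: 4.03
eef_pos: [0.5689, -0.1782, 0.1156]
tcp_rot: [-0.0, 0.825, 0.565, 0.0]
ft_force: [-0.2, -0.1, 0.4]
grip_width: -0.0001
```

```bash
python3 go.py .5653 -.1754 .117 68.8;  python3 - <<'E'
from bench import arm
import cv2
p,d=arm.camera('wrist'); cv2.imwrite('pics/w3.png',p[:,:,::-1])
E
```

```text
t 4.025 pos [ 0.5689 -0.1782  0.1156] ang 68.78589028775579 shift [ 1.3 -4.3 -1.4] spin -0.0 F [-0.15 -0.08  0.4 ] w -6.856569882800667e-05 j [-0.19  0.57  0.68  1.58 -0.39  1.14  0.21]
```

View pics/w3.png

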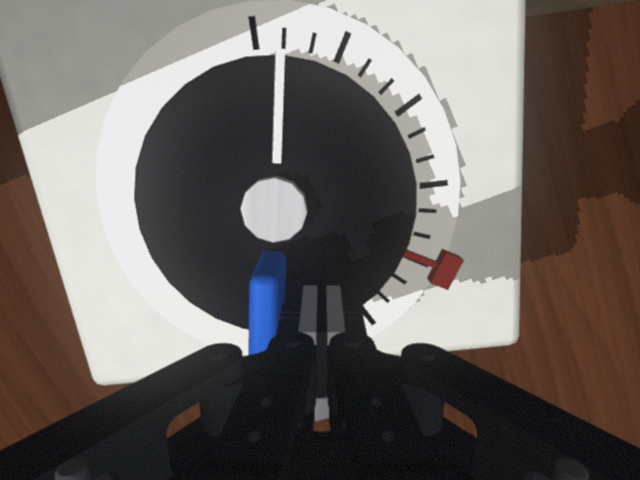

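Call:
{"name": "send_rows", "arguments": {"rows": "1 -2 -1 0 0; 1 -4 -1 0 0; 0 -7 -1 5 0; 0 -11 -1 10 0; -1 -14 -1 15 0"}}

```text
time_s: 4.7
eef_pos: [0.5563, -0.1752, 0.1167]
tcp_rot: [0.001, 0.893, 0.451, 0.0]
ft_force: [2.1, -1.8, -1.3]
grip_width: -0.0001
```

```bash
cat > chk.py <<'E'
from h import *
from bench import arm
import sys
A=np.array([.5668,-.1378])
s=arm.state();q=s['tcp_rot'];Rm=R.from_quat([q[1],q[2],q[3],q[0]]).as_matrix()
a=np.arctan2(Rm[1,0],Rm[0,0]);phi=a+np.pi
d=s['eef_pos'][:2]-A
print('t',s['time_s'],'toolx',np.degrees(a),'radial',1e3*d@[np.cos(phi),np.sin(phi)],'tang',1e3*d@[-np.sin(phi),np.cos(phi)],'z',s['eef_pos'][2],'F',s['ft_force'].round(1),'j',s['joint_positions'].round(2))
if len(sys.argv)>1:
    p,_=arm.camera('wrist'); cv2.imwrite(f'pics/{sys.argv[1]}.png',p[:,:,::-1])
E
python3 chk.py w4
```

```text
t 4.7 toolx 53.59442935360683 radial 36.38019652517868 tang 13.738184403178296 z 0.1167316606127183 F [ 2.1 -1.8 -1.3] j [-0.24  0.56  0.75  1.62 -0.41  1.13 -0.02]
```

View pics/w4.png

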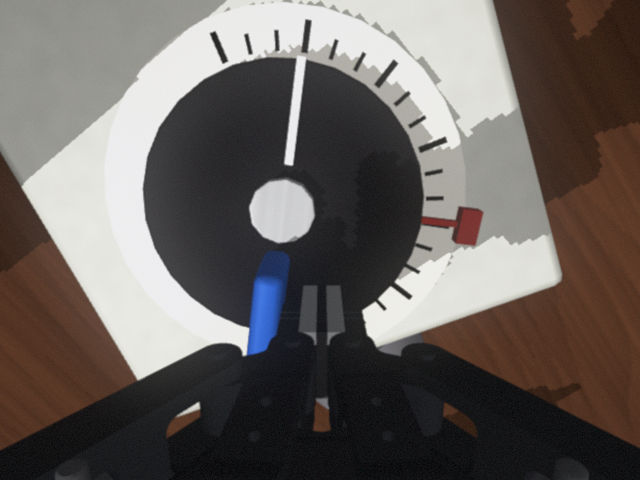

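Call:
{"name": "send_rows", "arguments": {"rows": "-1 -3 0 5 0; -2 -6 0 10 0; -2 -10 0 15 0; -2 -13 0 20 0; -2 -16 0 25 0"}}

```text
time_s: 5.38
eef_pos: [0.5415, -0.1677, 0.1167]
tcp_rot: [0.001, 0.969, 0.247, -0.0]
ft_force: [0.5, -2.0, -1.2]
grip_width: 0.0002
```

```bash
python3 chk.py w5
```

```text
t 5.375 toolx 28.64515750027979 radial 36.58598591951685 tang 14.118400619521271 z 0.11666958841270841 F [ 0.5 -2.  -1.2] j [-0.33  0.56  0.87  1.66 -0.47  1.13 -0.41]
```

View pics/w5.png

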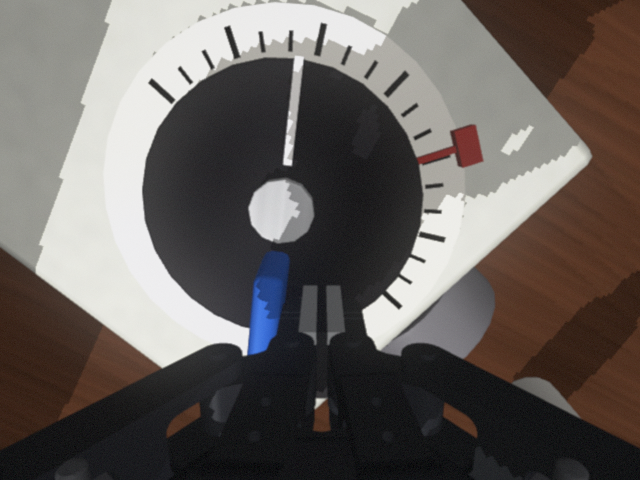

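Call:
{"name": "send_rows", "arguments": {"rows": "-1 -3 0 5 0; -2 -6 0 10 0; -2 -10 0 15 0; -2 -13 0 20 0; -2 -16 0 25 0"}}

```text
time_s: 6.05
eef_pos: [0.5312, -0.1546, 0.1165]
tcp_rot: [0.001, 0.999, 0.032, -0.001]
ft_force: [-1.2, -2.9, 1.3]
grip_width: -0.0002
```

```bash
python3 chk.py
```

```text
t 6.05 toolx 3.6912511908729617 radial 36.65078270175251 tang 14.435284604854168 z 0.11653866824070377 F [-1.2 -2.9  1.3] j [-0.43  0.58  0.99  1.7  -0.52  1.15 -0.8 ]
```

Call:
{"name": "send_rows", "arguments": {"rows": "-1 -3 0 5 0; -2 -6 0 10 0; -2 -10 0 15 0; -2 -13 0 20 0; -2 -16 0 25 0"}}

```text
time_s: 6.68
eef_pos: [0.5276, -0.138, 0.1163]
tcp_rot: [0.0, 0.983, -0.185, -0.002]
ft_force: [-2.4, -1.3, 2.6]
grip_width: -0.0003
```

```bash
python3 chk.py w6
```

```text
t 6.675 toolx -21.29909192882575 radial 36.46946775144398 tang 14.446263946864711 z 0.11632342257518534 F [-2.4 -1.3  2.6] j [-0.52  0.62  1.1   1.73 -0.6   1.18 -1.2 ]
```

View pics/w6.png

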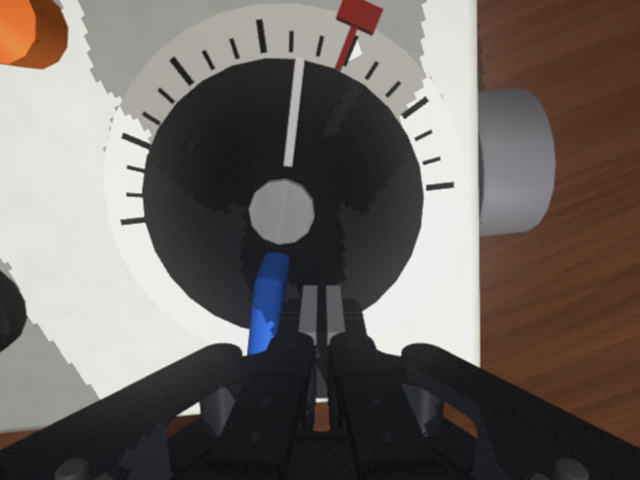

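```bash
cat > ang.py <<'E'
from h import *
from bench import arm
def ang(T,hub,idx,st,tab,i):
    P=[px2w(i,*hub,.105,T),px2w(i,*idx,.099,T),px2w(i,*st,.091,T),px2w(i,*tab,.091,T)]
    A=P[0][:2]; out=[]
    for p in P[1:]:
        v=p[:2]-A; out.append((round(np.hypot(*v)*1e3,1),round(np.degrees(np.arctan2(v[1],v[0])),2)))
    print(A.round(4),out)
E
python3 - <<'E'
from ang import *
i=arm.camera_info('wrist')
p=cv2.imread('pics/w6.png')
cv2.imwrite('pics/w6c.png',cv2.resize(p[0:250,220:420],None,fx=2.4*1,fy=2.4,interpolation=cv2.INTER_CUBIC))
E
```

```text
(no output)
```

View pics/w6c.png

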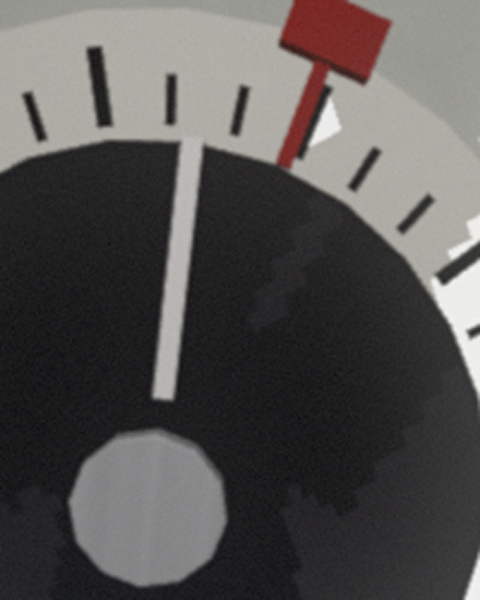

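```bash
python3 - <<'E'
from ang import *
i=arm.camera_info('wrist')
s=dict(eef_pos=np.array([.5276,-.138,.1163]),tcp_rot=[0,.983,-.185,-.002])
f=lambda u,v:(220+(u+.5)/2.4-.5,(v+.5)/2.4-.5)
ang(wristT(s,i),f(148,508),f(193,140),f(285,165),f(319,72),i)
E
```

```text
[ 0.5674 -0.1367] [(np.float64(52.1), np.float64(-29.27)), (np.float64(53.2), np.float64(-43.97)), (np.float64(66.6), np.float64(-43.61))]
```

Call:
{"name": "send_rows", "arguments": {"rows": "-1 -2 0 3 0; -1 -4 0 6 0; -2 -6 0 9 0; -2 -7 0 11 0; -2 -7 0 11 0"}}

```text
time_s: 7.35
eef_pos: [0.5292, -0.1298, 0.116]
tcp_rot: [-0.0, 0.961, -0.277, -0.001]
ft_force: [-3.3, -0.5, 0.8]
grip_width: 0.0001
```

```bash
python3 chk.py w7; python3 -c "
import cv2
p=cv2.imread('pics/w7.png');cv2.imwrite('pics/w7c.png',cv2.resize(p[0:250,200:420],None,fx=2.4,fy=2.4,interpolation=cv2.INTER_CUBIC))
from bench import arm;s=arm.state();print(s['eef_pos'],s['tcp_rot'])"
```

```text
t 7.35 toolx -32.12081825224455 radial 36.08628111717334 tang 13.169764347332467 z 0.11601519236807123 F [-3.3 -0.5  0.8] j [-0.56  0.65  1.14  1.73 -0.63  1.19 -1.37]
[ 0.52928246 -0.12977664  0.11600612] [-2.55961200e-04  9.60969912e-01 -2.76651132e-01 -9.56253618e-04]
```

View pics/w7c.png

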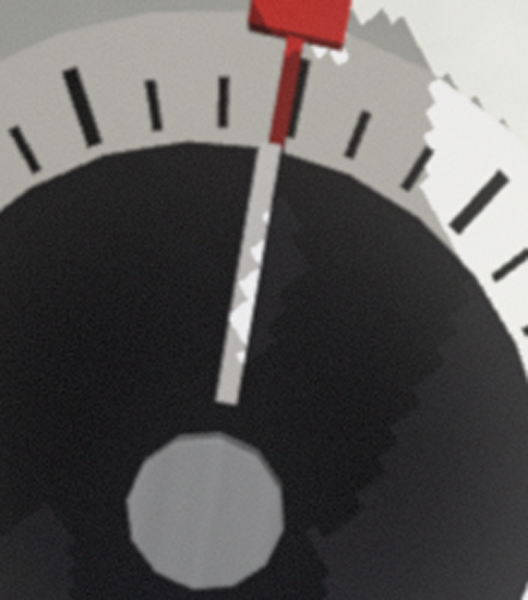

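```bash
cat > a7.py <<'E'
from ang import *
import sys
i=arm.camera_info('wrist')
s=arm.state()
f=lambda u,v:(200+(u+.5)/2.4-.5,(v+.5)/2.4-.5)
v=list(map(float,sys.argv[1:]))
ang(wristT(s,i),f(*v[:2]),f(*v[2:4]),f(*v[4:6]),f(*v[6:]),i)
E
python3 a7.py 205 510 270 147 278 144 293 42
```

```text
[ 0.5675 -0.1369] [(np.float64(51.9), np.float64(-43.14)), (np.float64(53.4), np.float64(-43.94)), (np.float64(67.2), np.float64(-43.42))]
```

Call:
{"name": "send_rows", "arguments": {"rows": "0 4 0 0 0; 0 12 0 0 0; 0 12 -25 0 0; 0 12 -50 0 0; 0 12 -50 0 0"}}

```text
time_s: 8.02
eef_pos: [0.525, -0.1416, 0.1683]
tcp_rot: [-0.0, 0.961, -0.277, 0.003]
ft_force: [0.2, 0.3, -0.1]
grip_width: 0.0004
```

Call:
{"name": "send_rows", "arguments": {"rows": "0 0 0 0 0; 0 0 0 0 0; 0 0 0 0 0"}}

```text
time_s: 8.4
eef_pos: [0.5232, -0.1401, 0.1655]
tcp_rot: [0.0, 0.961, -0.277, -0.001]
ft_force: [-0.1, -0.6, 0.3]
grip_width: 0.0001
```

```bash
python3 chk.py w8; python3 - <<'E'
from h import *
p=cv2.imread('pics/w8.png');cv2.imwrite('pics/w8s.png',p)
from bench import arm;s=arm.state();print(s['eef_pos'],s['tcp_rot'])
p,d=arm.camera('top'); cv2.imwrite('pics/top8.png',p[:,:,::-1]);cv2.imwrite('pics/top8c.png',cv2.resize(p[195:295,345:455,::-1],None,fx=6,fy=6,interpolation=cv2.INTER_CUBIC))
E
```

```text
t 8.4 toolx -32.20240706570315 radial 35.69477020471754 tang 25.16966169849451 z 0.16552441749000085 F [-0.1 -0.6  0.3] j [-0.57  0.59  1.19  1.68 -0.57  1.28 -1.4 ]
[ 0.5233027  -0.14014432  0.16569653] [ 4.80303437e-05  9.60771518e-01 -2.77340639e-01 -5.06890658e-04]
```

View pics/w8.png

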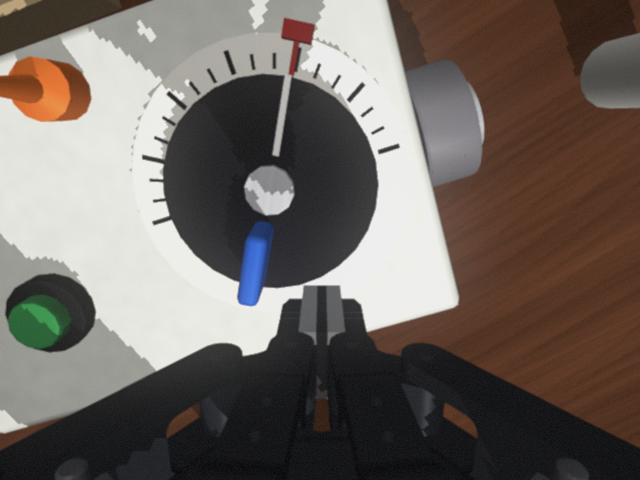

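View pics/top8c.png

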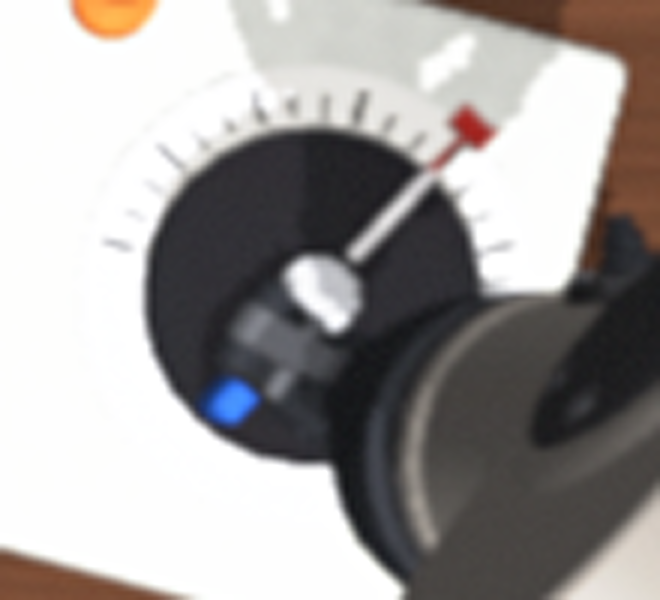

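```bash
cat > fit.py <<'E'
from ang import *
def fit(img,T,i,box=60,verbose=1):
    # image BGR, project masks to planes
    P=lambda pts,z:np.array([px2w(i,u,v,z,T)[:2] for u,v in pts])
    A0=np.array([.567,-.1375])
    h=cv2.cvtColor(img,cv2.COLOR_BGR2HSV)
    H,W=img.shape[:2]
    vv,uu=np.mgrid[0:H,0:W]
    def plane(z):
        M=T; c=np.stack([(uu-i['cx'])/i['fx'],(vv-i['cy'])/i['fy'],np.ones_like(uu,float)],-1)
        d=c@M[:3,:3].T; return (M[:3,3]+d*((z-M[2,3])/d[...,2])[...,None])[...,:2]
    W99=plane(.099);W91=plane(.091);W105=plane(.105)
    return h,W99,W91,W105
def ringfit(gray,A,W99,rr=(.049,.057),n=360):
    pass
E
python3 - <<'E'
from fit import *
i=arm.camera_info('wrist')
img=cv2.imread('pics/w8.png'); T=wristT(dict(eef_pos=np.array([.5232,-.1401,.1655]),tcp_rot=[4.8e-5,.96077,-.27734,-5e-4]),i)
h,W99,W91,W105=fit(img,T,i)
g=img.min(axis=2).astype(float)
A=np.array([.567,-.1375])
# disc centre: dark->bright edge along radial samples
for it in range(3):
    M=np.linalg.inv(T)
    def proj(xy,z):
        p=np.c_[xy,np.full(len(xy),z),np.ones(len(xy))]@M.T; return p[:,0]/p[:,2]*i['fx']+i['cx'],p[:,1]/p[:,2]*i['fy']+i['cy']
    pts=[]
    for t in np.radians(np.arange(-180,180,2)):
        r=np.arange(.047,.059,.0002); xy=A+np.c_[r*np.cos(t),r*np.sin(t)]
        u,v=proj(xy,.099)
        if u.min()<0 or u.max()>639 or v.max()>290: continue
        s=cv2.remap(g.astype(np.float32),u.astype(np.float32).reshape(-1,1),v.astype(np.float32).reshape(-1,1),cv2.INTER_LINEAR).ravel()
        if s[:5].max()>80 or s[-1]<120: continue
        k=np.argmax(s>100); pts.append(A+r[k]*np.array([np.cos(t),np.sin(t)]))
    pts=np.array(pts); B=np.c_[2*pts,np.ones(len(pts))]; x=np.linalg.lstsq(B,(pts**2).sum(1),rcond=None)[0]
    A=x[:2]; print(len(pts),A,np.sqrt(x[2]+A@A))
d=W99-A; r=np.hypot(d[...,0],d[...,1]);a=np.degrees(np.arctan2(d[...,1],d[...,0]))
m=(r>.02)&(r<.052)&(abs(a+44)<15)&(g>130)
print('idx n',m.sum(),'mean ang',np.average(a[m]))
for lo,hi in((.02,.03),(.03,.04),(.04,.052)):
    k=m&(r>lo)&(r<hi); print(lo,a[k].mean(), (np.radians(a[k].mean()+44)*r[k].mean()*1e3).round(2))
d=W91-A; r=np.hypot(d[...,0],d[...,1]);a=np.degrees(np.arctan2(d[...,1],d[...,0]))
b=img.astype(int); m=(r>.054)&(r<.068)&(abs(a+44)<8)&(b[...,2]-b[...,1]>50)
print('set n',m.sum(),a[m].mean())
for lo,hi in((.054,.059),(.059,.064),(.064,.068),(.07,.076)):
    k=(b[...,2]-b[...,1]>50)&(r>lo)&(r<hi)&(abs(a+44)<8); print(lo,k.sum(),a[k].mean())
E
```

```text
136 [ 0.56722305 -0.13673972] 0.051977327575993264
139 [ 0.56731201 -0.13663733] 0.05205550068779206
139 [ 0.56730719 -0.13663994] 0.05205369905392639
idx n 461 mean ang -43.31308735700121
0.02 -43.43672596875154 0.25
0.03 -43.32219679347113 0.41
0.04 -43.21230758227748 0.63
set n 149 -43.79402561755318
0.054 52 -43.83591092046884
0.059 54 -43.80119102246095
0.064 43 -43.73437520786403
0.07 431 -43.4398096869481
```

```bash
python3 - <<'E'
from fit import *
i=arm.camera_info('top'); T=np.linalg.inv(i['view'])
for f in('top0','top8'):
    img=cv2.imread(f'pics/{f}.png'); h,W99,W91,_=fit(img,T,i); g=img.min(axis=2)
    A=np.array([.5668,-.1379])
    c=-44 if f=='top8' else 69
    d=W99-A; r=np.hypot(d[...,0],d[...,1]);a=np.degrees(np.arctan2(d[...,1],d[...,0]))
    m=(r>.018)&(r<.05)&(abs(a-c)<12)
    w=np.clip(g.astype(float)-60,0,None)*m
    for lo,hi in((.018,.034),(.034,.05)):
        k=w*((r>lo)&(r<hi)); print(f,'idx',lo,(k*a).sum()/k.sum())
    # line fit
    ys=d[w>30]; ww=w[w>30]; mu=np.average(ys,axis=0,weights=ww); ev=np.linalg.eigh(np.cov(ys.T,aweights=ww))[1][:,1]; print('line dir',np.degrees(np.arctan2(ev[1],ev[0])),'offset mm',1e3*(mu[0]*ev[1]-mu[1]*ev[0]))
    d=W91-A; r=np.hypot(d[...,0],d[...,1]);a=np.degrees(np.arctan2(d[...,1],d[...,0]))
    b=img.astype(float); rr=np.clip(b[...,2]-b[...,1]-20,0,None)
    for lo,hi in((.055,.068),(.068,.078)):
        k=rr*((r>lo)&(r<hi)&(abs(a+44)<9)); print('set',lo,(k*a).sum()/k.sum())
E
```

```text
top0 idx 0.018 68.87452560110113
top0 idx 0.034 68.81416318679109
line dir 68.99592279082381 offset mm 0.1200018106210423
set 0.055 -43.52629855307391
set 0.068 -43.35599117049104
top8 idx 0.018 -43.64947460258027
top8 idx 0.034 -43.22939072592418
line dir 137.51187370838355 offset mm -0.5254710272110386
set 0.055 -43.47722730656574
set 0.068 -43.52661317923828
```

```bash
python3 go.py .573 .0055 .2 60
```

```text
t 8.5 pos [ 0.5234 -0.1402  0.1658] ang -32.20337443103997 shift [ -35.7 -149.7  -34.2] spin -92.2 F [-0.55 -0.21 -0.14] w 0.0002677190304167282 j [-0.57  0.59  1.19  1.68 -0.57  1.28 -1.4 ]
```

Call:
{"name": "send_rows", "arguments": {"rows": "0 0 -25 0 0; 0 0 -45 -9 0; -12 -50 -45 -18 0; -24 -100 -45 -27 0; -36 -150 -45 -36 0"}}

```text
time_s: 9.12
eef_pos: [0.5735, 0.0074, 0.2113]
tcp_rot: [-0.0, 0.999, 0.036, 0.0]
ft_force: [0.6, -0.6, 0.1]
grip_width: 0.0002
```

Call:
{"name": "send_rows", "arguments": {"rows": "0 0 0 -9 0; 0 0 0 -18 0; 0 0 0 -27 0; 0 0 0 -36 0; 0 0 0 -45 0"}}

```text
time_s: 9.75
eef_pos: [0.5729, 0.0057, 0.2111]
tcp_rot: [0.0, 0.91, 0.415, -0.0]
ft_force: [0.1, -0.6, -0.0]
grip_width: 0.0
```

Call:
{"name": "send_rows", "arguments": {"rows": "0 0 0 -9 0; 0 0 0 -11 0; 0 0 0 -11 0; 0 0 0 -11 0"}}

```text
time_s: 10.25
eef_pos: [0.5731, 0.0057, 0.2112]
tcp_rot: [0.0, 0.867, 0.498, -0.0]
ft_force: [0.2, 0.8, -0.2]
grip_width: 0.0001
```

```bash
python3 go.py .573 .0055 .13 60; python3 chk.py w9; python3 - <<'E'
from h import *
from bench import arm
p,d=arm.camera('side'); cv2.imwrite('pics/side9.png',p[:,:,::-1])
E
```

```text
t 10.25 pos [0.5731 0.0057 0.2112] ang 59.7220200190196 shift [-0.2  0.1 81.2] spin -0.3 F [ 0.2   0.83 -0.21] w 5.76604260619533e-05 j [-0.6   0.46  0.81  1.52 -0.34  1.31 -0.28]
t 10.25 toolx 59.7220200190196 radial -127.1008126096928 tang -66.9675213129344 z 0.2112091899765759 F [ 0.2  0.8 -0.2] j [-0.6   0.46  0.81  1.52 -0.34  1.31 -0.28]
```

View pics/w9.png

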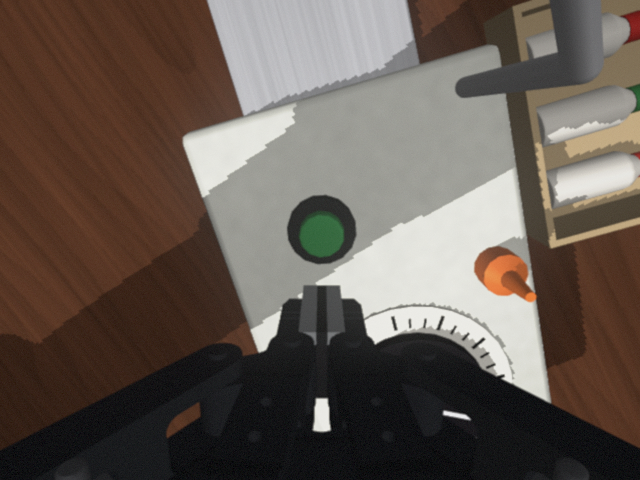

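View pics/side9.png

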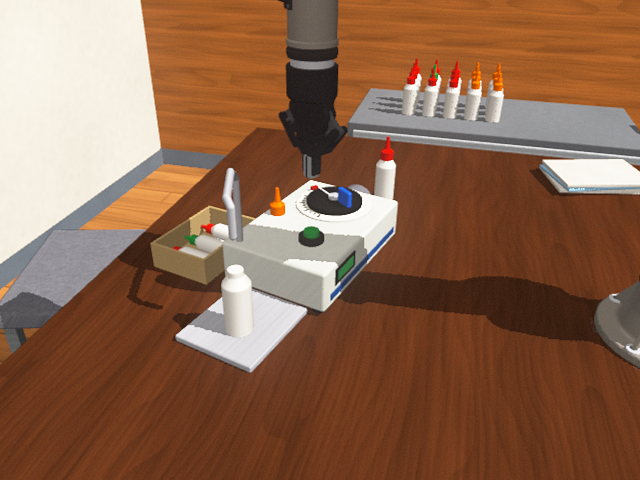

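```bash
python3 - <<'E'
from h import *
from bench import arm
i=arm.camera_info('wrist');s=arm.state();T=wristT(s,i)
print(px2w(i,322,236,.109,T))
i=arm.camera_info('side'); print(w2px(i,np.array([.5729,.0055,.1089])),w2px(i,s['eef_pos']-[0,0,.008]))
E
```

```text
[0.57426984 0.00747334 0.109     ]
(np.float64(311.53018622202455), np.float64(227.9398587689921)) (np.float64(311.66930908856654), np.float64(176.12111596383897))
```

Call:
{"name": "send_rows", "arguments": {"rows": "1 0 30 0 0; 1 0 60 0 0; 1 0 80 0 0; 1 0 88 0 0; 1 0 88 0 0"}}

```text
time_s: 10.98
eef_pos: [0.5735, 0.0066, 0.1232]
tcp_rot: [-0.0, 0.867, 0.498, -0.0]
ft_force: [-0.0, 0.2, -0.1]
grip_width: 0.0002
```

Call:
{"name": "send_rows", "arguments": {"rows": "0 0 2 0 0; 0 0 4 0 0; 0 0 6 0 0; 0 0 8 0 0; 0 0 10 0 0"}}

```text
time_s: 11.6
eef_pos: [0.5737, 0.0067, 0.1135]
tcp_rot: [-0.0, 0.867, 0.498, 0.0]
ft_force: [0.1, -0.4, 2.0]
grip_width: 0.0001
```

```bash
python3 chk.py w10; python3 - <<'E'
from h import *
from bench import arm
p,d=arm.camera('side'); cv2.imwrite('pics/side10.png',cv2.resize(p[150:270,250:400,::-1],None,fx=4,fy=4,interpolation=cv2.INTER_CUBIC))
E
```

```text
t 11.6 toolx 59.796738758318114 radial -128.2942617946028 tang -66.7483920431398 z 0.11346708475129935 F [ 0.1 -0.4  2. ] j [-0.57  0.55  0.76  1.65 -0.41  1.11 -0.22]
```

View pics/side10.png

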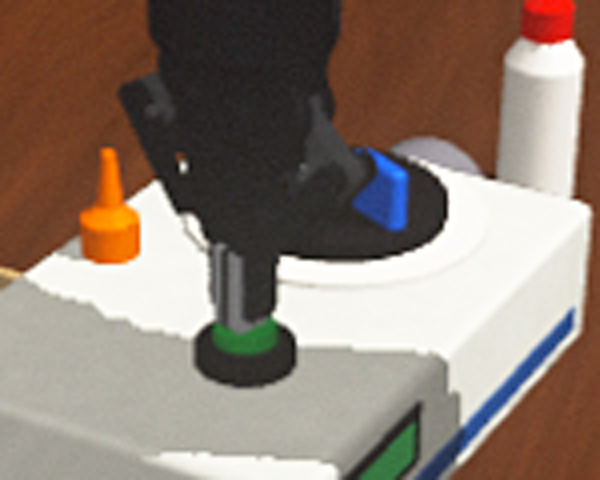

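Call:
{"name": "send_rows", "arguments": {"rows": "0 0 1 0 0; 0 0 2 0 0; 0 0 3 0 0; 0 0 4 0 0; 0 0 4 0 0"}}

```text
time_s: 12.32
eef_pos: [0.5737, 0.0067, 0.1094]
tcp_rot: [0.0, 0.867, 0.498, 0.0]
ft_force: [-0.9, 0.5, 5.2]
grip_width: -0.0002
```

```bash
python3 chk.py
```

```text
t 12.325 toolx 59.79143675347138 radial -128.30326266427605 tang -66.74166253004891 z 0.10944218304932583 F [-0.9  0.5  5.2] j [-0.57  0.55  0.76  1.65 -0.41  1.11 -0.22]
```

Call:
{"name": "send_rows", "arguments": {"rows": "0 0 1 0 0; 0 0 1 0 0; 0 0 2 0 0; 0 0 2 0 0; 0 0 2 0 0"}}

```text
time_s: 12.95
eef_pos: [0.5737, 0.0067, 0.109]
tcp_rot: [-0.0, 0.867, 0.498, 0.001]
ft_force: [-4.3, 0.7, 13.1]
grip_width: 0.0001
```

```bash
python3 chk.py
```

```text
t 12.95 toolx 59.79884832021282 radial -128.3517636723729 tang -66.66664410164334 z 0.109045973096627 F [-4.3  0.7 13.1] j [-0.57  0.55  0.76  1.65 -0.42  1.11 -0.22]
```

The force rose to 13 N while the tip hardly moved, so the button is on its stop. I release it now.

Call:
{"name": "send_rows", "arguments": {"rows": "0 0 -3 0 0; 0 0 -8 0 0; 0 0 -20 0 0; 0 0 -50 0 0; 0 0 -95 0 0"}}

```text
time_s: 13.58
eef_pos: [0.5724, 0.0069, 0.2019]
tcp_rot: [-0.001, 0.867, 0.498, -0.002]
ft_force: [1.5, 0.5, -0.2]
grip_width: -0.0001
```

Call:
{"name": "send_rows", "arguments": {"rows": "-40 -25 0 0 0; -40 -25 0 0 0; -40 -25 0 0 0; -40 -25 0 0 0"}}

```text
time_s: 14.08
eef_pos: [0.5325, -0.0145, 0.2022]
tcp_rot: [0.0, 0.867, 0.499, 0.0]
ft_force: [-0.2, 0.4, 1.2]
grip_width: 0.0001
```

```bash
python3 - <<'E'
from h import *
from bench import arm
s=arm.state();print(s['time_s'],s['eef_pos'],s['tcp_rot'],s['ft_force'])
p,d=arm.camera('wrist'); cv2.imwrite('pics/w11.png',p[:,:,::-1])
p,d=arm.camera('side'); cv2.imwrite('pics/side11.png',cv2.resize(p[150:270,250:400,::-1],None,fx=4,fy=4,interpolation=cv2.INTER_CUBIC))
p,d=arm.camera('top'); cv2.imwrite('pics/top11.png',p[:,:,::-1])
E
```

```text
14.075 [ 0.53253929 -0.01452812  0.20219047] [1.58333290e-04 8.66565553e-01 4.99063238e-01 5.37789445e-05] [-0.24872899  0.38402513  1.17720359]
```

View pics/top11.png

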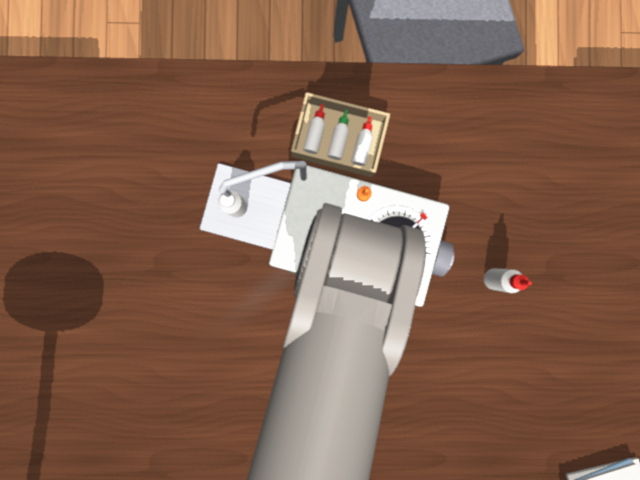

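View pics/side11.png

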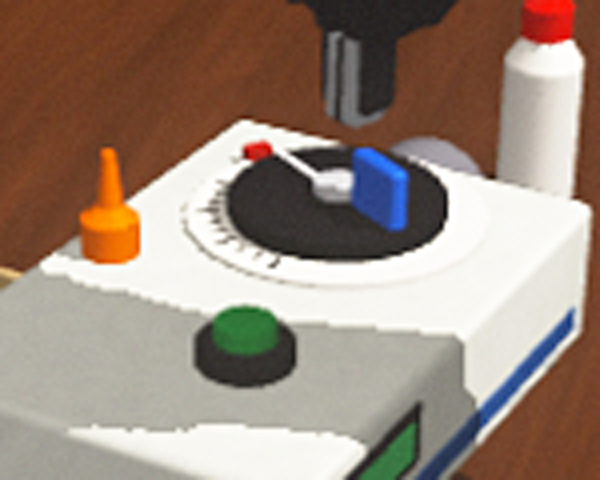

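Call:
{"name": "send_rows", "arguments": {"rows": "24 -44 0 0 0; 48 -88 0 0 0; 72 -132 0 0 0; 96 -176 0 0 0; 117 -218 0 0 0"}}

```text
time_s: 14.85
eef_pos: [0.4015, 0.1973, 0.2024]
tcp_rot: [0.0, 0.867, 0.499, 0.0]
ft_force: [0.9, 0.2, -0.5]
grip_width: 0.0001
```

Call:
{"name": "send_rows", "arguments": {"rows": "0 0 0 0 0; 0 0 0 0 0; 0 0 0 0 0"}}

```text
time_s: 15.22
eef_pos: [0.4033, 0.194, 0.2024]
tcp_rot: [0.0, 0.868, 0.497, 0.0]
ft_force: [-0.2, 0.4, 0.8]
grip_width: 0.0002
```

```bash
python3 - <<'E'
from fit import *
p,d=arm.camera('top'); p=p[:,:,::-1]; cv2.imwrite('pics/top12.png',p);cv2.imwrite('pics/top12c.png',cv2.resize(p[150:300,310:460],None,fx=4,fy=4,interpolation=cv2.INTER_CUBIC))
i=arm.camera_info('top'); T=np.linalg.inv(i['view']); img=p
h,W99,W91,_=fit(img,T,i); g=img.min(axis=2)
A=np.array([.5668,-.1379])
d=W99-A; r=np.hypot(d[...,0],d[...,1]);a=np.degrees(np.arctan2(d[...,1],d[...,0]))
w=np.clip(g.astype(float)-60,0,None)*((r>.018)&(r<.05)&(abs(a+44)<12))
for lo,hi in((.018,.034),(.034,.05)):
    k=w*((r>lo)&(r<hi)); print('idx',lo,(k*a).sum()/k.sum())
d=W91-A; r=np.hypot(d[...,0],d[...,1]);a=np.degrees(np.arctan2(d[...,1],d[...,0]))
b=img.astype(float); rr=np.clip(b[...,2]-b[...,1]-20,0,None)
for lo,hi in((.055,.068),(.068,.078)):
    k=rr*((r>lo)&(r<hi)&(abs(a+44)<9)); print('set',lo,(k*a).sum()/k.sum())
E
```

```text
idx 0.018 -43.68101397054982
idx 0.034 -43.177848063001214
set 0.055 -43.43579027374375
set 0.068 -43.32479046395112
```

View pics/top12c.png

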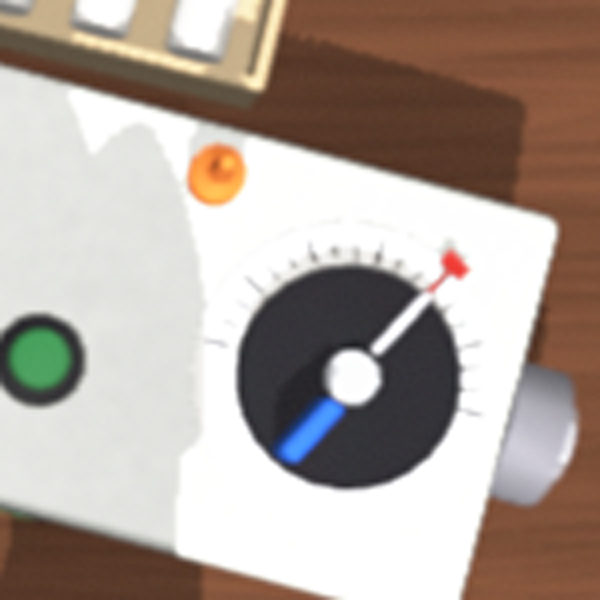

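The white index runs straight into the red mark. The button is up and the arm is clear, so I hand in.

```bash
python3 -c "
from bench import arm
print(arm.close_job(), arm.state()['time_s'])"
```

```text
the job is handed in; nothing more can be done
the job is handed in; nothing more can be done
```

The dial is set to the red mark, the start button was then pressed and came back up, and the job is handed in at about 15 s.

- **Dial:** I pushed the blue lug about 112° clockwise with the closed fingertips, at about 2 to 4 N and without gripping. In the last top view the index is at −43.2 to −43.7° and the red mark at −43.3 to −43.4°. The wrist camera, before the press, put the index about 0.5° short of the mark. The two cameras differ by that small amount, and I made no further correction.
- **Red mark:** the top camera gave it the same angle before and after, to about 0.1°.
- **Start button:** I pressed it until it was on its stop. The force rose from 5 to 13 N while the tip moved only about 0.4 mm. The side view afterwards shows it up again.
- **Bottles and cap:** the last views show both bottles and the orange cap standing where they were. I checked this by eye and did not measure it.

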